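# Clamp the parts tray on the inspection stage

### The arm

A 7-joint arm with a two-finger parallel gripper is mounted at the origin on the work surface. World frame = base frame: x ahead of the robot, y to its left, z up, the work surface at z = 0. Lengths are in m, angles in rad, forces in N, time in s.
With the tool pointing down it reaches from about 0.4 to 0.875 m from the base axis. Payload 19.3 kg.
Tool frame: the origin (TCP) lies midway between the tips of the shut fingers; the grasp point (between the pads) lies 19 mm behind it; z points along the fingers, y is the direction in which the jaws open and shut (so a half turn about z gives the same grasp; the last joint's range is limited). The gripper opens to 85 mm and grips with 20 to 120 N. Pads are 22 mm wide; open, the fingers measure 114 mm over their backs; the gripper's body (76 mm by 85 mm) begins 54 mm behind the grasp point. The pads swing forward as they close: fully open they stand 13 mm farther back than shut.
Start: joints at [1.205, 0.521, -0.036, 1.599, 0.021, 1.021, -0.113], TCP at [0.182, -0.598, 0.231] pointing down, gripper open.
Joint ranges: [-2.91, 2.91], [-0.3, 2.13], [-1.5, 1.42], [0.17, 2.43], [-1.26, 4.41], [0.16, 1.93], [-2.52, 2.52]. Speed limits (rad/s): [1.89, 1.89, 2.39, 2.39, 3.01, 3.01, 3.01].

### API

Orientations are given as [roll, pitch, yaw] about the fixed x, y, z axes, in that order (R = Rz(yaw) Ry(pitch) Rx(roll)).
In Python, from workcell import bot, eyes gives the robot as it stands. The module is installed in compiled form; this text tells all that it offers.
- The arm moves only by the shell command python3 -m jog 'ROWS' [FORCE]. ROWS is JSON, a list of rows, each an object with "delta_pos": the shift along the world's x, y, z in mm, a list of three; "spin": the turn about the world's z in rad; "claw": the closure, from 0 (fully open) to 1 (shut). In form: [{"delta_pos": [tx, ty, tz], "spin": spin, "claw": claw}, ...]. A call has 1 to 8 rows; each row is the pose to reach, as a shift and turn from the pose measured when the call began; what a row does not reach only later rows make up. A row lasts 1/10 s, in which the tool goes at most 50 mm and 8.59 degrees, less where a joint would pass 70% of its speed; a pose out of reach is approached as far as the arm can. A call with a gripper value outside its range is refused whole. The fingers move at their own pace and stop on an object; FORCE is the grip in N (left out, the last holds). Time passes only in rows, so rows that repeat a pose let the fingers close. It gives the time, the measured TCP pose, the force and the opening at its end, in the units of the state.
- bot.observe(): the state, without advancing time (a new reading comes with each control period).
- eyes.grab_frame(name): name is "scene" or "top" or "wrist"; returns the picture (400x640x3 uint8, blue, green, red); there is no depth.
- eyes.camera_params(name): a dict with "fx", "fy", "cx", "cy" (pixels), "k1" (the pictures are not rectified: a ray, as slopes to the right and down, at radius r is drawn at 1 + k1 r^2 times it, then the intrinsics apply), "origin" and "attitude" of the camera in the world. Camera axes: x right, y up, looking along -z (the intrinsics and any distortion apply to the point x, -y, -z); pixel columns grow to the right and rows downward; lengths in m; the calibration is good to about 2 mm. A picture is of the moment at which its call begins: read the wrist's pose just before it. camera_params takes no time and is no camera call; for the wrist camera it gives the pose at the moment of the call.
- bot.job_done(): hands the job in, once; it reports no verdict.
The state is a dict: "clock": time; "qpos": joint angles; "qd": joint speeds; "joint_efforts": joint torques, N m; "position": TCP position; "tool_rot": TCP orientation; "force": force on the tool from outside, world axes, zero at the start; "moment": the same for the moment, N m; "grip_width": finger opening in m.
Only numpy, scipy, OpenCV 4.12 (cv2) and the standard library are available. Lean on these libraries where they do the work, as an engineer would, in place of code of your own. Each camera call takes 0.05 s, during which the arm holds its last target. There are 200 camera calls.

### The job

Lift the open parts tray by its bridge handle and carry it level, so that no loose part spills, onto the raised white inspection stage, setting it down flat between the low side curbs and against or close to the back fence, and let go. Then swing the arm of the black knob under the stage clockwise (seen from above) as far as it goes, so that the cam on top pushes the tray home against the fence and locks it. Leave the knob there, and leave the jar, the screwdriver and the steel block where they are.

Things in the scene. Friction and masses are not known exactly. Their poses are not given: they have to be found in the camera images.
- tray_handle (a point): Centre of the tray's bridge handle bar: 12 mm wide (y), 12 mm high, running along the tray's x over its middle line between end posts 4 mm thick at x = +-73 mm. The tray's flat underside is 70 mm below this point. Grip the bar across y from above, at the middle: 40 mm beneath the bar is free of parts.
- tray: Loose open aluminium tray; origin: centre of its underside. 150 mm long (x) by 90 mm wide (y), walls 28 mm high and 4 mm thick, floor 4 mm. The same when turned half round. It weighs 0.28 to 0.41 kg with its four loose parts.
- seat (a point): Point on the stage's top, 130 mm above the table, directly under the handle's centre when the tray is fully home; the tray's x is then along this frame's x, either way round. z is up; the frame turns with the stage. With the knob at its start the tray has 12 to 20 mm of play along y: set it down with the handle 5 to 8 mm to +y of this point to clear fence and cam.
- stage: Fixed white stage 190 (x) x 165 (y) x 130 mm high, top 12 mm thick, open beneath on the +y side; origin: centre of its underside. Seat point at y = -27.5 mm. Aluminium back fence 35 mm high, face at y = -72.5 mm. Side curbs 10 mm high, inner faces at x = +-83 mm (8 mm free each side of the tray). Free edge, over the knob, at y = +82.5 mm.
- knob_axis (a point): Point on the knob's vertical axis at mid-height of its arm, 100 mm above the table; at y = +55 mm of the stage, 27.5 mm inside its free edge. Axes as the stage's. A black hub (54 mm across, 24 mm high) sits under the stage top; its arm reaches out beyond the free edge. Its shaft carries a steel cam (disc 36 mm across, 18 mm off the axis, 18 mm high) on top of the stage.
- lever_end (a point): Centre of the round end (28 mm across, 20 mm high) of the knob's arm, 108 mm from the axis; it moves with the knob. The arm is a black bar 18 mm wide and 14 mm high whose straight flanks run from 27 to 94 mm from the axis. Push sideways on the flank at 85 to 90 mm, well outside the stage's edge.
- knob (a joint): Knob angle, rad: 0 at the open stop, 1.745 at the closed stop, growing clockwise seen from above. The arm points 120 deg minus this angle, counted counter-clockwise from the stage's +x. Starts at 0 to 0.4; steady friction 0.15 N m (2 N at the arm's end); stays where left. At the closed stop the cam leaves the tray 1.5 mm of play.
- sink1_mid (a point): Small dark steel finned heat sink, 30 x 22 x 17 mm, 20 g. Loose in the tray; the point is its centre, 8 mm above its underside.
- sink2_mid (a point): A second heat sink like it. Loose in the tray; the point is its centre, 8 mm above its underside.
- coil1_mid (a point): Round coil on a black bobbin, 24 mm across, 16 mm high, 20 g. Loose in the tray; the point is its centre, 8 mm above its underside.
- coil2_mid (a point): A second coil like it. Loose in the tray; the point is its centre, 8 mm above its underside.
- jar_mid (a point): Bystander: closed glass jar, 60 mm across, 85 mm high, standing; the point is half-way up. Leave alone.
- driver_grip (a point): Bystander: screwdriver 180 mm long lying on the table; the point is in its handle. Leave alone.
- block_mid (a point): Bystander: dark steel weight block 100 x 50 x 20 mm lying on the table; the point is its centre. Leave alone.
There are look-alikes about, which are no part of the job. Several things look just like the tray: the one meant starts nearest to the robot's base. Leave any red look-alike of the part that bears sink2_mid alone.

How it is judged:
On the way, in this order (a step that is already met when the one before it is completed fails the run):
1. the tray stands flat on the stage between curbs and fence, released, while the knob is still open (below 0.8 rad) (x of tray_handle in the frame of seat between -0.02 and 0.02 m and z of tray_handle in the frame of seat between 0.065 and 0.076 m and angle between tray_handle's own z axis and vertical below 0.06 rad and y of tray_handle in the frame of seat between -0.006 and 0.025 m and value of joint knob below 0.8 rad and contact force between the fingers and tray below 0.1 N), for 0.2 s.
2. the knob is turned to its closed stop (value of joint knob above 1.55 rad), for 0.2 s.
At the end, for the whole second after the job is handed in: The tray lies flat (within 0.06 rad) on the stage against the fence (handle within 5 to 6 mm of the seat along y, 20 mm along x, turned less than 0.08 rad), the knob rests at or within 0.19 rad of its closed stop, and all four loose parts lie in the tray (x of tray_handle in the frame of seat between -0.02 and 0.02 m and z of tray_handle in the frame of seat between 0.065 and 0.076 m and angle between tray_handle's own z axis and vertical below 0.06 rad and y of tray_handle in the frame of seat between -0.005 and 0.006 m and value of joint knob above 1.55 rad and velocity of joint knob between -0.1 and 0.1 rad/s and angle between the x axis of tray_handle and the x axis of seat, either way round below 0.08 rad and x of sink1_mid in the frame of tray_handle between -0.072 and 0.072 m and y of sink1_mid in the frame of tray_handle between -0.042 and 0.042 m and z of sink1_mid in the frame of tray_handle between -0.075 and -0.035 m and x of sink2_mid in the frame of tray_handle between -0.072 and 0.072 m and y of sink2_mid in the frame of tray_handle between -0.042 and 0.042 m and z of sink2_mid in the frame of tray_handle between -0.075 and -0.035 m and x of coil1_mid in the frame of tray_handle between -0.072 and 0.072 m and y of coil1_mid in the frame of tray_handle between -0.042 and 0.042 m and z of coil1_mid in the frame of tray_handle between -0.075 and -0.035 m and x of coil2_mid in the frame of tray_handle between -0.072 and 0.072 m and y of coil2_mid in the frame of tray_handle between -0.042 and 0.042 m and z of coil2_mid in the frame of tray_handle between -0.075 and -0.035 m); the robot touches nothing.
It fails at once if the tray is tipped by more than 0.35 rad (20 deg) (angle between tray_handle's own z axis and vertical above 0.35 rad).
It fails at once if a loose part leaves the tray (distance between any of sink1_mid, sink2_mid, coil1_mid, coil2_mid and tray_handle above 0.13 m).
It fails at once if the jar is moved by more than 30 mm (distance of jar_mid from where it was at the start of the episode above 0.03 m).
It fails at once if the screwdriver is moved by more than 30 mm (distance of driver_grip from where it was at the start of the episode above 0.03 m).
It fails at once if the steel block is moved by more than 30 mm (distance of block_mid from where it was at the start of the episode above 0.03 m).
It also fails if it takes over 61 s, if anything falls off the work surface, if the arm or the gripper's body presses on something with over 40 N, if the wrist force passes 120 N, or if a joint passes its speed limit or range.

## Working session

There is one attempt and no reset: what is moved stays moved. The work goes in short steps, Python scripts to look and compute and a shell command to move; the robot and the scene stay as the last step left them, time stands still between calls to the robot, and variables do not carry over. Pictures are saved under pics/ and viewed, about 8 in all and at most 12, crops included, and the job is handed in when it is done.

```bash
mkdir -p pics; cat > h.py <<'E'
import numpy as np,cv2
from workcell import bot,eyes
from scipy.spatial.transform import Rotation as R
def cam(n):
    p=eyes.camera_params(n);a=np.array(p['attitude'],float)
    p['R']=a if a.shape==(3,3) else R.from_euler('xyz',a).as_matrix()
    p['K']=np.array([[p['fx'],0,p['cx']],[0,p['fy'],p['cy']],[0,0,1.]]);p['D']=np.array([p['k1'],0,0,0.]);p['o']=np.array(p['origin']);return p
def ray(p,uv):
    u=cv2.undistortPoints(np.array(uv,float).reshape(-1,1,2),p['K'],p['D']).reshape(-1,2)
    return np.c_[u[:,0],-u[:,1],-np.ones(len(u))]@p['R'].T
def onz(p,uv,z):
    d=ray(p,uv);return p['o']+d*((z-p['o'][2])/d[:,2])[:,None]
def proj(p,X):
    c=(np.atleast_2d(X)-p['o'])@p['R'];c=c*[1,-1,-1]
    return cv2.projectPoints(c,np.zeros(3),np.zeros(3),p['K'],p['D'])[0].reshape(-1,2)
E
python3 - <<'E'
from h import *
s=bot.observe();print(s)
for n in('scene','top','wrist'):
    p=eyes.camera_params(n);print(n,p);cv2.imwrite(f'pics/{n}0.png',eyes.grab_frame(n))
E
```

```text
{'clock': 0.0, 'qpos': array([ 1.20480324,  0.52198486, -0.03633832,  1.60000729,  0.02120912,
        1.02110222, -0.11279423]), 'qd': array([ 0.00242271, -0.00093914,  0.00078375,  0.00063604, -0.00089571,
       -0.00095737,  0.00055174]), 'joint_efforts': array([ 3.39076387e-04, -9.27093530e+01,  1.98000737e+00, -3.69926226e+01,
        1.78199628e-02,  8.14001978e-03,  2.53010506e-05]), 'position': array([ 0.18205603, -0.59754301,  0.23074403]), 'tool_rot': array([-3.14047931e+00,  8.24218586e-05,  2.95803162e-01]), 'force': array([-1.103692  , -0.17641794,  0.13994197]), 'moment': array([ 0.02272592, -0.01342726,  0.01634665]), 'grip_width': 0.08528413320122144}
scene {'fx': 432.9757476066959, 'fy': 432.9757476066959, 'cx': 312.9301595687103, 'cy': 201.68427746843855, 'k1': -0.06188808887905381, 'origin': array([1.20783496, 0.45916182, 0.89213185]), 'attitude': array([ 0.77278255, -0.00308042,  2.21884822])}
top {'fx': 503.88701533407266, 'fy': 503.88701533407266, 'cx': 322.9585823059015, 'cy': 194.78585434395652, 'k1': -0.1180031051407666, 'origin': array([0.35985063, 0.01147924, 1.46896442]), 'attitude': array([ 0.16220438,  0.00170329, -1.55638825])}
wrist {'fx': 339.48768665587, 'fy': 339.48768665587, 'cx': 317.0890735556055, 'cy': 201.0551506383739, 'k1': -0.04013270517863195, 'origin': array([ 0.24845594, -0.57746038,  0.37289186]), 'attitude': array([-0.27679549,  0.00143768, -1.27456377])}
```

View pics/top0.png

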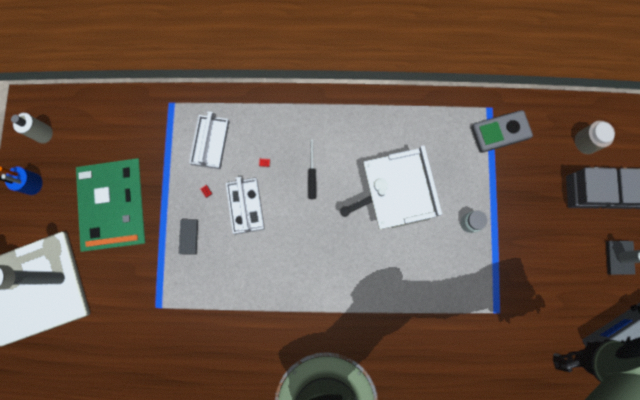

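View pics/scene0.png

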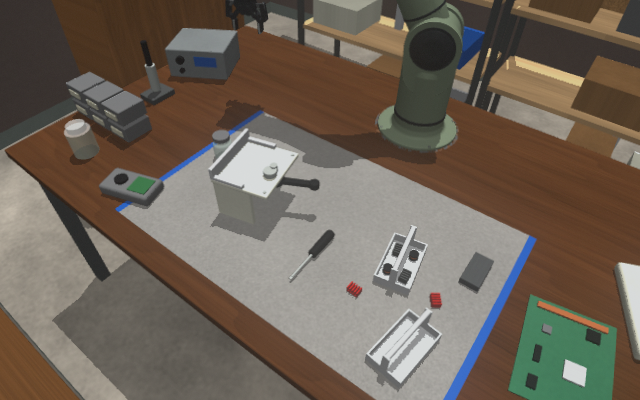

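The top view shows the target tray (nearest the base) at about (245,205) with its handle along the image vertical. The stage is at (402,188), with the fence on its right and the knob arm pointing left and down to (343,210). The jar is at (473,219), the driver at (312,180) and the block at (188,237). I'll enlarge the tray and stage for measuring.

```bash
python3 - <<'E'
from h import *
a=cv2.imread('pics/top0.png')
A=cv2.resize(a[165:245,205:285],None,fx=5,fy=5,interpolation=3)
B=cv2.resize(a[140:240,330:445],(460,400),interpolation=3)[:, :400]
cv2.imwrite('pics/c1.png',np.hstack([A,B]))
s=cv2.imread('pics/scene0.png')
A=cv2.resize(s[215:315,355:455],(400,400),interpolation=3)
B=cv2.resize(s[125:225,205:325],(480,400),interpolation=3)[:, :400]
cv2.imwrite('pics/c2.png',np.hstack([A,B]))
E
```

```text
(no output)
```

View pics/c1.png

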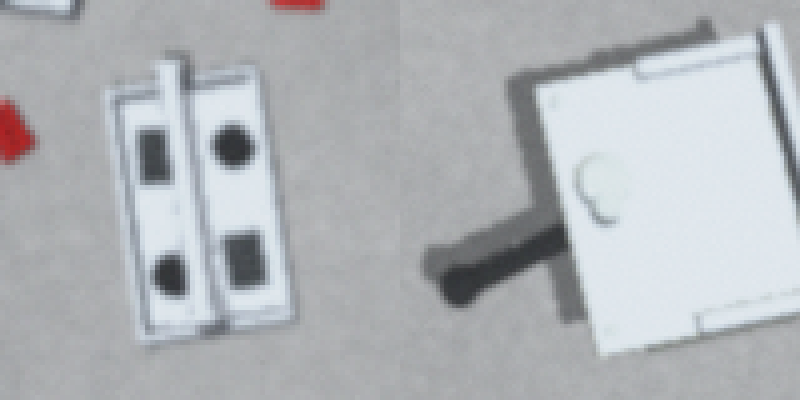

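View pics/c2.png

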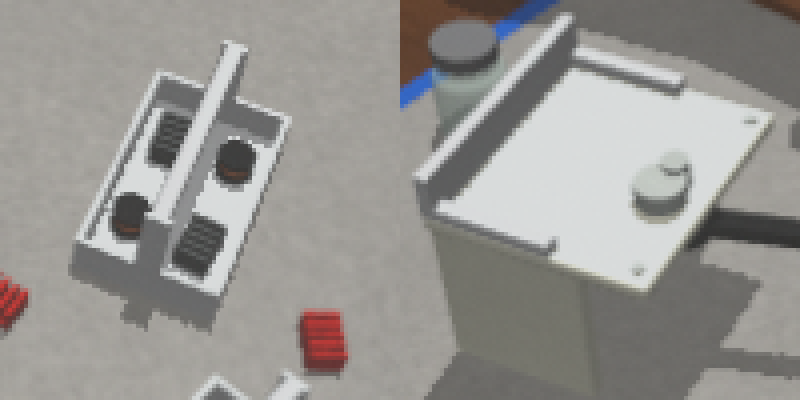

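Crop 1 gives the tray rim corners, handle and stage free-edge corners from the top camera. Crop 2 gives the same from the scene camera. In it the cam disc sits away from the fence, so the knob is open, and the tray holds two sinks and two coils. Next I'll compute positions from both views.

```bash
python3 - <<'E'
from h import *
T=cam('top');S=cam('scene');f=np.array
h=.5/5 # pixel centre
ct=f([[107,90],[257,66],[298,318],[140,345]])/5+[205,165]-.4
P=onz(T,ct,.028);print('rim top',P.round(4).tolist(),P.mean(0).round(4))
e=onz(T,f([[172,60],[200,322]])/5+[205,165]-.4,.076);print('bar',e.round(4).tolist(),e.mean(0))
cs=f([[160,72],[290,120],[220,297],[73,242]])/4+[355,215]-.4
P=onz(S,cs,.028);print('rim scene',P.round(4).tolist(),P.mean(0).round(4))
e=onz(S,f([[235,45],[158,215]])/4+[355,215]-.4,.076);print('bar',e.round(4).tolist(),e.mean(0))
def st(n,p,a,b):
    P=onz(p,[a,b],.130);d=P[0]-P[1];print(n,P.round(4).tolist(),'len',np.linalg.norm(d));x=d/np.linalg.norm(d);y=np.cross([0,0,1],x)
    m=P.mean(0);print(' yaw',np.arctan2(x[1],x[0]),'seat',(m-y*.110).round(4),'knob',(m-y*.0275).round(4));return m,x,y
g=f([330,140])
m,x,y=st('top',T,f([140,85])/4+g-.4,f([202,355])/4+g-.4)
g=f([205,125])
# scene: identify +x end
A,B=f([248,290])/4+g-.4,f([373,115])/4+g-.4
st('scene',S,A,B)
l=onz(T,[f([60,285])/4+[330,140]-.4],.110)[0];k=m-y*.0275;d=l-k
print('lever',l,'r',np.hypot(d@x,d@y),'ang',np.degrees(np.arctan2(d@y,d@x)))
print('jar',onz(T,[[474,217]],.085),'block',onz(T,[[188,237]],.02),'driver',onz(T,[[312,185],[312,140]],.01))
E
```

```text
rim top [[0.6277, 0.3013, 0.028], [0.6431, 0.2136, 0.028], [0.4959, 0.1847, 0.028], [0.4788, 0.2755, 0.028]] [0.5614 0.2438 0.028 ]
bar [[0.6365, 0.2553, 0.076], [0.4883, 0.2336, 0.076]] [0.56238736 0.24447375 0.076     ]
rim scene [[0.4951, 0.1906, 0.028], [0.4797, 0.2773, 0.028], [0.6246, 0.305, 0.028], [0.6435, 0.2155, 0.028]] [0.5607 0.2471 0.028 ]
bar [[0.4867, 0.2322, 0.076], [0.6294, 0.2583, 0.076]] [0.55806744 0.24526093 0.076     ]
top [[0.6742, -0.0952, 0.13], [0.4903, -0.1369, 0.13]] len 0.1885751938924142
 yaw 0.22255626744471887 seat [ 0.6066 -0.2233  0.13  ] knob [ 0.5883 -0.1429  0.13  ]
scene [[0.671, -0.0887, 0.13], [0.4906, -0.1332, 0.13]] len 0.1858467179155564
 yaw 0.24153661463502799 seat [ 0.6071 -0.2178  0.13  ] knob [ 0.5874 -0.1377  0.13  ]
lever [ 0.53874897 -0.04248524  0.11      ] r 0.1119656981580954 ang 103.54151026560604
jar [[ 0.529377   -0.40554084  0.085     ]] block [[0.46720802 0.40730243 0.02      ]] driver [[0.62726926 0.05007993 0.01      ]
 [0.76413682 0.05257739 0.01      ]]
```

```bash
python3 -m jog '[{"delta_pos":[150,300,20],"spin":-0.1,"claw":0.0},{"delta_pos":[150,300,20],"spin":-0.1,"claw":0.0},{"delta_pos":[150,300,20],"spin":-0.1,"claw":0.0},{"delta_pos":[150,300,20],"spin":-0.1,"claw":0.0},{"delta_pos":[379,843,0],"spin":-0.115,"claw":0.0},{"delta_pos":[379,843,0],"spin":-0.115,"claw":0.0},{"delta_pos":[379,843,0],"spin":-0.115,"claw":0.0},{"delta_pos":[379,843,0],"spin":-0.115,"claw":0.0}]' 40
```

```text
clock: 0.95
position: [0.3516, -0.234, 0.2397]
tool_rot: [-3.141, -0.0, 0.181]
force: [2.2, -0.9, -0.4]
grip_width: 0.0851
```

```bash
python3 -m jog '[{"delta_pos":[209,480,-20],"spin":0,"claw":0.0},{"delta_pos":[209,480,-20],"spin":0,"claw":0.0},{"delta_pos":[209,480,-20],"spin":0,"claw":0.0},{"delta_pos":[209,480,-20],"spin":0,"claw":0.0},{"delta_pos":[209,480,-20],"spin":0,"claw":0.0},{"delta_pos":[209,480,-20],"spin":0,"claw":0.0},{"delta_pos":[209,480,-20],"spin":0,"claw":0.0},{"delta_pos":[209,480,-20],"spin":0,"claw":0.0}]'; python3 -m jog '[{"delta_pos":[25,66,0],"spin":0,"claw":0.0},{"delta_pos":[25,66,0],"spin":0,"claw":0.0},{"delta_pos":[25,66,0],"spin":0,"claw":0.0},{"delta_pos":[25,66,0],"spin":0,"claw":0.0},{"delta_pos":[25,66,0],"spin":0,"claw":0.0}]'
```

```text
clock: 1.75
position: [0.511, 0.1326, 0.2243]
tool_rot: [-3.141, -0.0, 0.18]
force: [0.5, -1.5, 1.3]
grip_width: 0.0856
clock: 2.25
position: [0.5358, 0.1975, 0.2242]
tool_rot: [3.141, 0.0, 0.179]
force: [0.7, -0.6, -0.0]
grip_width: 0.0854
```

```bash
python3 -m jog '[{"delta_pos":[25,48,0],"spin":0,"claw":0.0},{"delta_pos":[25,48,0],"spin":0,"claw":0.0},{"delta_pos":[25,48,0],"spin":0,"claw":0.0}]'; python3 - <<'E'
from h import *
p=cam('wrist');a=eyes.grab_frame('wrist')
import pickle;pickle.dump(p,open('w1.pkl','wb'))
cv2.imwrite('pics/w1.png',a);print(proj(p,[[.561,.2455,.076],[.6325,.2585,.076],[.489,.2325,.076]]))
E
```

```text
clock: 2.55
position: [0.5609, 0.2455, 0.2241]
tool_rot: [3.141, 0.0, 0.179]
force: [-1.3, -0.3, 0.3]
grip_width: 0.0859
[[317.26479651 186.50564354]
 [317.28412082 100.50010033]
 [317.15163824 262.45613246]]
```

View pics/w1.png

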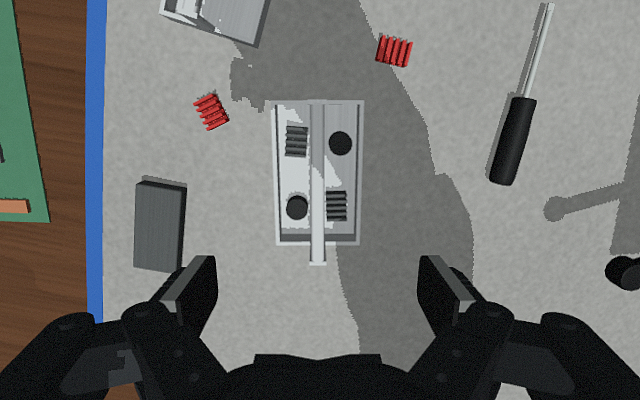

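The bar runs from (318,100) to (318,264), within about 2 px of the prediction, so the estimate holds. I'll descend and grip.

```bash
python3 -m jog '[{"delta_pos":[0,0,-50],"spin":0,"claw":0.0},{"delta_pos":[0,0,-100],"spin":0,"claw":0.0},{"delta_pos":[0,0,-140],"spin":0,"claw":0.0},{"delta_pos":[0,0,-165],"spin":0,"claw":0.3},{"delta_pos":[0,0,-174],"spin":0,"claw":0.5},{"delta_pos":[0,0,-174],"spin":0,"claw":0.6},{"delta_pos":[0,0,-174],"spin":0,"claw":0.7},{"delta_pos":[0,0,-174],"spin":0,"claw":0.8}]' 60; python3 -m jog '[{"delta_pos":[0,0,0],"spin":0,"claw":1.0},{"delta_pos":[0,0,0],"spin":0,"claw":1.0},{"delta_pos":[0,0,0],"spin":0,"claw":1.0},{"delta_pos":[0,0,0],"spin":0,"claw":1.0},{"delta_pos":[0,0,0],"spin":0,"claw":1.0},{"delta_pos":[0,0,0],"spin":0,"claw":1.0}]'
```

```text
clock: 3.4
position: [0.5616, 0.2446, 0.0518]
tool_rot: [3.141, -0.002, 0.178]
force: [-0.1, 0.9, 0.3]
grip_width: 0.0173
clock: 4.0
position: [0.5616, 0.2448, 0.0519]
tool_rot: [3.141, -0.002, 0.178]
force: [-0.4, 1.6, 0.9]
grip_width: 0.011
```

```bash
python3 -m jog '[{"delta_pos":[0,0,4],"spin":0,"claw":1.0},{"delta_pos":[0,0,12],"spin":0,"claw":1.0},{"delta_pos":[0,0,26],"spin":0,"claw":1.0},{"delta_pos":[0,0,44],"spin":0,"claw":1.0},{"delta_pos":[0,0,64],"spin":0,"claw":1.0},{"delta_pos":[0,0,80],"spin":0,"claw":1.0},{"delta_pos":[0,0,90],"spin":0,"claw":1.0},{"delta_pos":[0,0,94],"spin":0,"claw":1.0}]' && python3 -m jog '[{"delta_pos":[0,0,4],"spin":0,"claw":1.0},{"delta_pos":[0,0,14],"spin":0,"claw":1.0},{"delta_pos":[0,0,30],"spin":0,"claw":1.0},{"delta_pos":[0,0,50],"spin":0,"claw":1.0},{"delta_pos":[0,0,70],"spin":0,"claw":1.0},{"delta_pos":[0,0,85],"spin":0,"claw":1.0},{"delta_pos":[0,0,90],"spin":0,"claw":1.0},{"delta_pos":[0,0,90],"spin":0,"claw":1.0}]'; python3 - <<'E'
from h import *
print(bot.observe());p=cam('wrist');cv2.imwrite('pics/w2.png',eyes.grab_frame('wrist'))
cv2.imwrite('pics/s2.png',eyes.grab_frame('scene'));cv2.imwrite('pics/t2.png',eyes.grab_frame('top'))
E
```

```text
clock: 4.8
position: [0.562, 0.2449, 0.1472]
tool_rot: [-3.141, -0.003, 0.178]
force: [-0.1, 0.3, -3.2]
grip_width: 0.011
clock: 5.6
position: [0.5621, 0.2449, 0.2375]
tool_rot: [-3.141, -0.004, 0.178]
force: [-0.6, 0.4, -4.6]
grip_width: 0.0106
{'clock': 5.6, 'qpos': array([-0.24445442,  0.5164971 , -0.38543187,  1.61522988,  0.21742192,
        1.04872253, -2.08534477]), 'qd': array([-0.00274075,  0.01891977,  0.00216034,  0.02017509,  0.00495787,
       -0.01318385, -0.00229219]), 'joint_efforts': array([ 1.19778346e-01, -9.46513581e+01, -5.89262411e+00, -3.89821136e+01,
       -8.86426005e-02,  4.13107630e-01,  9.71929729e-02]), 'position': array([0.56210401, 0.24494282, 0.23751643]), 'tool_rot': array([-3.14143999, -0.00375016,  0.17813028]), 'force': array([-0.60342784,  0.37088214, -4.56740268]), 'moment': array([-0.02059529, -0.02195482,  0.02283739]), 'grip_width': 0.010617703037698106}
```

View pics/w2.png

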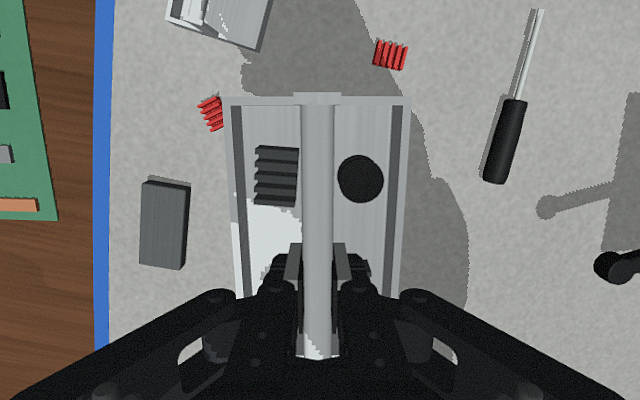

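The tray hangs level and the parts are inside. I'll carry it to a hover over the stage with gentle ramps.

```bash
python3 -m jog '[{"delta_pos":[0,-4,2],"spin":0,"claw":1.0},{"delta_pos":[1,-14,6],"spin":0,"claw":1.0},{"delta_pos":[3,-30,10],"spin":0.005,"claw":1.0},{"delta_pos":[5,-52,13],"spin":0.01,"claw":1.0},{"delta_pos":[8,-80,15],"spin":0.015,"claw":1.0},{"delta_pos":[10,-110,15],"spin":0.02,"claw":1.0},{"delta_pos":[13,-140,15],"spin":0.02,"claw":1.0},{"delta_pos":[16,-170,15],"spin":0.03,"claw":1.0}]' && python3 -m jog '[{"delta_pos":[3,-30,0],"spin":0.003,"claw":1.0},{"delta_pos":[6,-60,0],"spin":0.006,"claw":1.0},{"delta_pos":[9,-90,0],"spin":0.01,"claw":1.0},{"delta_pos":[12,-120,0],"spin":0.013,"claw":1.0},{"delta_pos":[15,-150,0],"spin":0.016,"claw":1.0},{"delta_pos":[18,-178,0],"spin":0.02,"claw":1.0},{"delta_pos":[20,-203,0],"spin":0.022,"claw":1.0},{"delta_pos":[22,-223,0],"spin":0.023,"claw":1.0}]'
```

```text
clock: 6.55
position: [0.5776, 0.0725, 0.2514]
tool_rot: [3.141, -0.002, 0.208]
force: [0.5, 0.0, -3.3]
grip_width: 0.0105
clock: 7.35
position: [0.599, -0.1532, 0.2515]
tool_rot: [3.14, -0.001, 0.229]
force: [-0.7, 0.9, -2.6]
grip_width: 0.011
```

```bash
python3 -m jog '[{"delta_pos":[1,-14,0],"spin":0,"claw":1.0},{"delta_pos":[3,-34,0],"spin":0,"claw":1.0},{"delta_pos":[5,-50,0],"spin":0,"claw":1.0},{"delta_pos":[6,-58,-2],"spin":0.003,"claw":1.0},{"delta_pos":[6,-61,-6],"spin":0.003,"claw":1.0},{"delta_pos":[6,-61,-12],"spin":0.003,"claw":1.0},{"delta_pos":[6,-61,-15],"spin":0.003,"claw":1.0},{"delta_pos":[6,-61,-15],"spin":0.003,"claw":1.0}]' ; python3 - <<'E'
from h import *
import pickle
p=cam('wrist');cv2.imwrite('pics/w3.png',eyes.grab_frame('wrist'));pickle.dump(p,open('w3.pkl','wb'))
cv2.imwrite('pics/s3.png',eyes.grab_frame('scene'))
E
```

```text
clock: 8.15
position: [0.6048, -0.2133, 0.2359]
tool_rot: [3.141, -0.001, 0.233]
force: [0.5, 0.3, -2.3]
grip_width: 0.0108
```

View pics/w3.png

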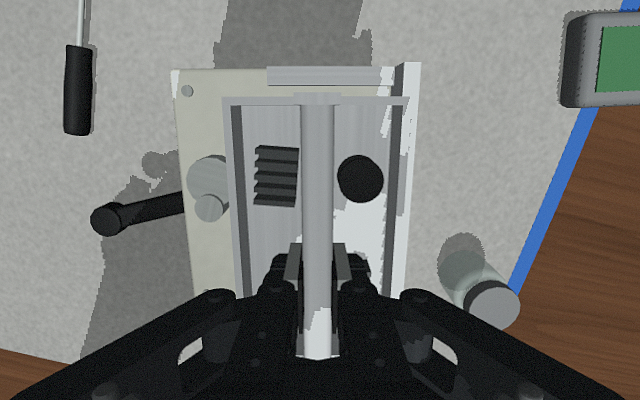

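The wrist view shows the tray over the stage. The free-edge corner is at about (172,71), the fence top end at about (395–421, 64), the curb at (267–390, 67–86), and the jar clear to the right. I'll enlarge it for precise edges.

```bash
python3 - <<'E'
from h import *
a=cv2.imread('pics/w3.png')
cv2.imwrite('pics/c3.png',np.hstack([cv2.resize(a[55:155,160:260],None,fx=4,fy=4,interpolation=0),cv2.resize(a[55:155,330:430],None,fx=4,fy=4,interpolation=0)]))
E
```

```text
(no output)
```

View pics/c3.png

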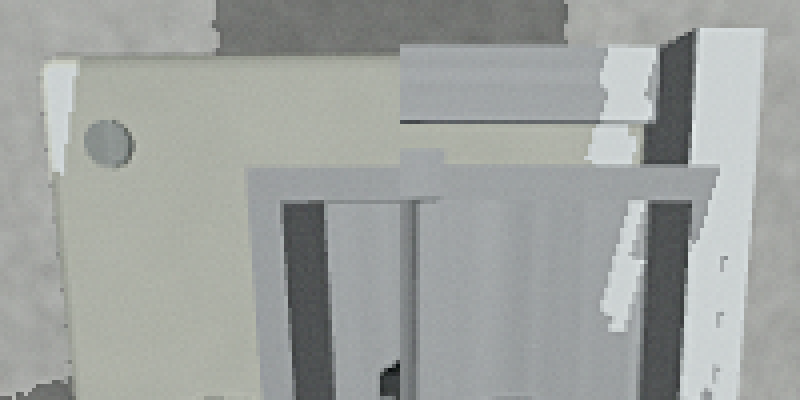

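```bash
python3 - <<'E'
from h import *
import pickle
p=pickle.load(open('w3.pkl','rb'));f=np.array
def pt(x,y,z,right=0):
    return onz(p,[[ (x-400)/4+330-.4 if right else x/4+160-.4, y/4+55-.4]],z)[0]
th=.233;X=f([np.cos(th),np.sin(th),0]);Y=f([-np.sin(th),np.cos(th),0]);t=f([.6048,-.2133,0])
def sh(n,P): print(n,'x %.1f y %.1f'%tuple(1e3*f([(P-t)@X,(P-t)@Y])))
F1=pt(695,30,.165,1);F2=pt(692,165,.165,1)
sh('fence in top far',F1);sh('fence in top nearer',F2)
sh('fence out',pt(765,28,.165,1));sh('fence base',pt(642,150,.130,1));sh('fence base at tray',pt(640,165,.13,1))
E1=pt(44,60,.130);E2=pt(74,399,.130);E3=onz(p,[[192,289]],.13)[0]
for E in(E1,E2,E3):sh('free',E)
d=E1-E3;print('free yaw',np.arctan2(d[1],d[0]))
sh('curb outer top',pt(500,44,.140,1));sh('curb inner',pt(500,121,.14,1));sh('curb inner base',pt(500,125,.13,1))
sh('rimL',pt(246,168,.212));sh('rimR',pt(718,168,.212,1))
o=onz(p,[[407,290]],.165)[0];sh('fence out near',o);d=pt(765,28,.165,1)-o;print('fence yaw',np.arctan2(d[1],d[0]))
# cam disc & lever
sh('lever end',onz(p,[[105,218]],.11)[0]); print(onz(p,[[105,218]],.11)[0])
E
```

```text
fence in top far x 94.1 y -50.7
fence in top nearer x 74.9 y -51.5
fence out x 94.5 y -61.1
fence base x 78.3 y -51.0
fence base at tray x 75.8 y -50.8
free x 93.6 y 101.6
free x 34.7 y 102.4
free x -76.6 y 103.5
free yaw 0.22219255616849573
curb outer top x 94.6 y -24.6
curb inner x 82.5 y -24.9
curb inner base x 82.4 y -26.0
rimL x 73.3 y 45.3
rimR x 73.3 y -43.2
fence out near x -56.6 y -63.7
fence yaw 0.2501910567694939
lever end x -21.6 y 179.6
[ 0.54227586 -0.04358195  0.11      ]
```

In y the handle is 7–9 mm to +y of the seat, and in x it is centred within about 1 mm. I'll shift −1.5 mm in y and lower the tray.

```bash
python3 -m jog '[{"delta_pos":[0.4,-1.5,-3],"spin":0,"claw":1.0},{"delta_pos":[0.4,-1.5,-10],"spin":0,"claw":1.0},{"delta_pos":[0.4,-1.5,-20],"spin":0,"claw":1.0},{"delta_pos":[0.4,-1.5,-31],"spin":0,"claw":1.0},{"delta_pos":[0.4,-1.5,-40],"spin":0,"claw":1.0},{"delta_pos":[0.4,-1.5,-46],"spin":0,"claw":1.0},{"delta_pos":[0.4,-1.5,-49],"spin":0,"claw":1.0},{"delta_pos":[0.4,-1.5,-50],"spin":0,"claw":1.0}]' && python3 -m jog '[{"delta_pos":[0,0,-1],"spin":0,"claw":1.0},{"delta_pos":[0,0,-2],"spin":0,"claw":1.0},{"delta_pos":[0,0,-3],"spin":0,"claw":1.0},{"delta_pos":[0,0,-4],"spin":0,"claw":1.0},{"delta_pos":[0,0,-4],"spin":0,"claw":1.0}]'
```

```text
clock: 9.05
position: [0.6055, -0.2152, 0.1862]
tool_rot: [3.141, -0.001, 0.233]
force: [0.2, 0.1, -3.3]
grip_width: 0.0109
clock: 9.55
position: [0.6054, -0.2151, 0.1822]
tool_rot: [3.141, -0.001, 0.233]
force: [0.1, -1.0, -2.2]
grip_width: 0.0112
```

```bash
python3 -m jog '[{"delta_pos":[0,0,-1],"spin":0,"claw":1.0},{"delta_pos":[0,0,-1],"spin":0,"claw":1.0},{"delta_pos":[0,0,-1],"spin":0,"claw":0.85},{"delta_pos":[0,0,-1],"spin":0,"claw":0.7},{"delta_pos":[0,0,-1],"spin":0,"claw":0.5},{"delta_pos":[0,0,-1],"spin":0,"claw":0.4},{"delta_pos":[0,0,-1],"spin":0,"claw":0.4}]'
```

```text
clock: 10.25
position: [0.6055, -0.2151, 0.1812]
tool_rot: [3.141, -0.001, 0.233]
force: [0.4, 0.3, -0.4]
grip_width: 0.0515
```

```bash
python3 -m jog '[{"delta_pos":[0,0,15],"spin":0,"claw":0.4},{"delta_pos":[0,0,40],"spin":0,"claw":0.4},{"delta_pos":[0,0,80],"spin":0,"claw":0.4},{"delta_pos":[0,0,110],"spin":0,"claw":0.4},{"delta_pos":[0,0,120],"spin":0,"claw":0.4},{"delta_pos":[0,0,120],"spin":0,"claw":0.4}]'; python3 - <<'E'
from h import *
import pickle
p=cam('wrist');cv2.imwrite('pics/w4.png',eyes.grab_frame('wrist'));pickle.dump(p,open('w4.pkl','wb'))
E
```

```text
clock: 10.85
position: [0.606, -0.2153, 0.3034]
tool_rot: [3.139, -0.004, 0.233]
force: [-0.5, 0.0, -1.1]
grip_width: 0.0515
```

View pics/w4.png

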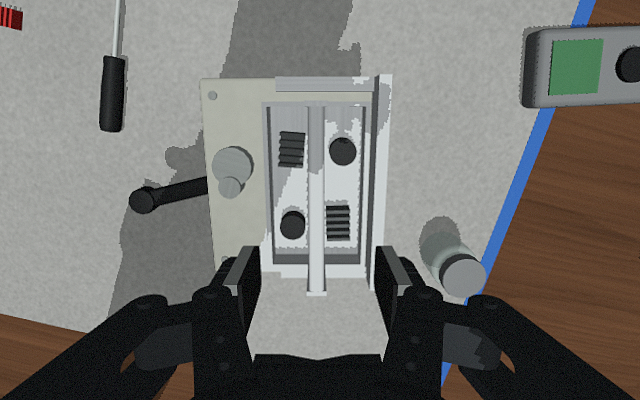

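The tray stands flat and released on the stage with all four parts in it, and the fence is alongside on the right. The knob arm is still open, its end at (142,200). Next I'll work out the push waypoints.

```bash
python3 - <<'E'
from h import *
import pickle
p=pickle.load(open('w4.pkl','rb'));f=np.array
th=.233;X=f([np.cos(th),np.sin(th)]);Y=f([-np.sin(th),np.cos(th)]);K=f([.5877,-.1397])
e=onz(p,[[142,200.5]],.11)[0][:2]-K;print('lever',np.hypot(*e),np.degrees(np.arctan2(e@Y,e@X)))
t=bot.observe()['position'];prev=t[:2];print(t)
for ph,gap in [(102,15),(102,2),(95,0),(85,0),(75,0),(65,0),(55,0),(45,0),(35,0),(25,0),(20,0),(16,0)]:
    a=np.radians(ph);d=abs(np.radians(ph-61));h=14.5*np.cos(d)+11*np.sin(d)
    c=(86*f([np.cos(a),np.sin(a)])+(9+h+gap)*f([-np.sin(a),np.cos(a)]))/1e3
    W=K+c[0]*X+c[1]*Y;print(ph,W.round(4),'step',(1e3*(W-prev)).round(1));prev=W
E
```

```text
lever 0.10624029245007434 103.11663251091387
[ 0.60545998 -0.21514121  0.3016425 ]
102 [ 0.5128 -0.08  ] step [-92.7 135.1]
102 [ 0.5245 -0.0745] step [11.7  5.6]
95 [ 0.5348 -0.0666] step [10.3  7.8]
85 [ 0.5488 -0.0585] step [13.9  8.1]
75 [ 0.5645 -0.053 ] step [15.7  5.5]
65 [ 0.5813 -0.0506] step [16.9  2.4]
55 [ 0.5966 -0.0507] step [15.3 -0.1]
45 [ 0.6107 -0.0529] step [14.1 -2.2]
35 [ 0.6248 -0.0576] step [14.1 -4.7]
25 [ 0.6383 -0.065 ] step [13.5 -7.4]
20 [ 0.6446 -0.0697] step [ 6.3 -4.7]
16 [ 0.6494 -0.074 ] step [ 4.8 -4.3]
```

```bash
python3 -m jog '[{"delta_pos":[-30,45,20],"spin":0.15,"claw":1.0},{"delta_pos":[-60,90,20],"spin":0.3,"claw":1.0},{"delta_pos":[-93,135,20],"spin":0.45,"claw":1.0},{"delta_pos":[-98,135,0],"spin":0.6,"claw":1.0},{"delta_pos":[-98,135,0],"spin":0.75,"claw":1.0},{"delta_pos":[-98,135,0],"spin":0.9,"claw":1.0},{"delta_pos":[-98,135,0],"spin":1.06,"claw":1.0},{"delta_pos":[-98,135,0],"spin":1.06,"claw":1.0}]'; python3 -m jog '[{"delta_pos":[0,0,-50],"spin":0,"claw":1.0},{"delta_pos":[0,0,-100],"spin":0,"claw":1.0},{"delta_pos":[0,0,-150],"spin":0,"claw":1.0},{"delta_pos":[0,0,-190],"spin":0,"claw":1.0},{"delta_pos":[0,0,-212],"spin":0,"claw":1.0},{"delta_pos":[0,0,-214],"spin":0,"claw":1.0}]'; python3 -c "from h import *;print(bot.observe()['qpos']);cv2.imwrite('pics/s5.png',eyes.grab_frame('scene')[90:290,170:430])"
```

```text
clock: 11.7
position: [0.5069, -0.0802, 0.3006]
tool_rot: [-3.141, -0.002, 1.296]
force: [0.3, -0.9, 0.3]
grip_width: 0.0003
clock: 12.3
position: [0.5049, -0.0798, 0.0836]
tool_rot: [-3.136, -0.001, 1.293]
force: [0.4, 1.1, 0.7]
grip_width: -0.0003
[ 0.38500862  0.60079547 -0.460222    1.99206173  0.42337637  0.64838918
 -0.62766956]
```

View pics/s5.png

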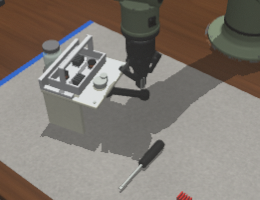

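The crop shows the shut fingers beside the arm on its open side, with the tray in place. I'll push now.

```bash
python3 -m jog '[{"delta_pos":[10,3,4],"spin":0,"claw":1.0},{"delta_pos":[20,6,4],"spin":0,"claw":1.0},{"delta_pos":[25,10,4],"spin":0,"claw":1.0},{"delta_pos":[30,13,4],"spin":0,"claw":1.0},{"delta_pos":[37,17,4],"spin":0,"claw":1.0},{"delta_pos":[44,21,4],"spin":0,"claw":1.0},{"delta_pos":[52,25,4],"spin":0,"claw":1.0},{"delta_pos":[60,27,4],"spin":0,"claw":1.0}]'
```

```text
clock: 13.15
position: [0.5665, -0.0523, 0.0892]
tool_rot: [-3.137, -0.002, 1.294]
force: [-2.5, -1.4, -0.2]
grip_width: 0.0002
```

```bash
python3 -m jog '[{"delta_pos":[7,1,0],"spin":0,"claw":1.0},{"delta_pos":[15,2,0],"spin":0,"claw":1.0},{"delta_pos":[22,2,0],"spin":0,"claw":1.0},{"delta_pos":[30,2,0],"spin":0,"claw":1.0},{"delta_pos":[37,0,0],"spin":0,"claw":1.0},{"delta_pos":[44,-1,0],"spin":0,"claw":1.0},{"delta_pos":[51,-3,0],"spin":0,"claw":1.0},{"delta_pos":[58,-5,0],"spin":0,"claw":1.0}]'
```

```text
clock: 13.95
position: [0.625, -0.0575, 0.0891]
tool_rot: [-3.137, -0.002, 1.294]
force: [-3.0, -0.1, -0.2]
grip_width: 0.0001
```

```bash
python3 -m jog '[{"delta_pos":[5,-2,0],"spin":0,"claw":1.0},{"delta_pos":[9,-4,0],"spin":0,"claw":1.0},{"delta_pos":[13,-7,0],"spin":0,"claw":1.0},{"delta_pos":[16,-10,0],"spin":0,"claw":1.0},{"delta_pos":[18,-11,0],"spin":0,"claw":1.0}]'
```

```text
clock: 14.45
position: [0.6431, -0.0689, 0.0891]
tool_rot: [-3.137, -0.002, 1.293]
force: [-3.3, 1.2, 0.1]
grip_width: -0.0003
```

```bash
for i in 1; do python3 -m jog '[{"delta_pos":[1,-1,0],"spin":0,"claw":1.0},{"delta_pos":[2,-2,0],"spin":0,"claw":1.0},{"delta_pos":[3,-3,0],"spin":0,"claw":1.0}]'; done; python3 -m jog '[{"delta_pos":[1,-1,0],"spin":0,"claw":1.0},{"delta_pos":[2,-2,0],"spin":0,"claw":1.0},{"delta_pos":[2,-2,0],"spin":0,"claw":1.0}]'
```

```text
clock: 14.75
position: [0.6461, -0.0719, 0.0891]
tool_rot: [-3.137, -0.002, 1.293]
force: [-3.8, 1.6, 0.6]
grip_width: 0.0002
clock: 15.05
position: [0.6468, -0.0726, 0.0888]
tool_rot: [-3.134, -0.002, 1.294]
force: [-13.0, 7.3, 5.0]
grip_width: 0.0002
```

The force jumps from 4 to 16 N at about the closed-stop angle, so the arm is at its stop. I'll back off, rise and check.

```bash
python3 -m jog '[{"delta_pos":[-5,10,0],"spin":0,"claw":1.0},{"delta_pos":[-15,30,0],"spin":0,"claw":1.0},{"delta_pos":[-30,60,0],"spin":0,"claw":1.0},{"delta_pos":[-40,80,20],"spin":0,"claw":1.0},{"delta_pos":[-40,80,70],"spin":0,"claw":1.0},{"delta_pos":[-40,80,120],"spin":0,"claw":1.0},{"delta_pos":[-40,80,170],"spin":0,"claw":1.0},{"delta_pos":[-40,80,220],"spin":0,"claw":1.0}]'; python3 -m jog '[{"delta_pos":[-50,70,0],"spin":0,"claw":1.0},{"delta_pos":[-90,130,0],"spin":0,"claw":1.0},{"delta_pos":[-120,180,0],"spin":0,"claw":1.0},{"delta_pos":[-120,180,0],"spin":0,"claw":1.0},{"delta_pos":[-120,180,0],"spin":0,"claw":1.0}]'
python3 - <<'E'
from h import *
t=eyes.grab_frame('top');s=eyes.grab_frame('scene')
cv2.imwrite('pics/c6.png',np.hstack([cv2.resize(t[140:240,335:435],(400,400),interpolation=3),cv2.resize(s[120:220,205:305],(400,400),interpolation=3)]))
E
```

```text
clock: 15.85
position: [0.6067, 0.0078, 0.3114]
tool_rot: [-3.135, -0.003, 1.295]
force: [1.4, -0.2, -0.1]
grip_width: -0.0004
clock: 16.35
position: [0.484, 0.1923, 0.3124]
tool_rot: [-3.137, -0.004, 1.3]
force: [1.7, -0.2, 0.5]
grip_width: -0.0
```

View pics/c6.png

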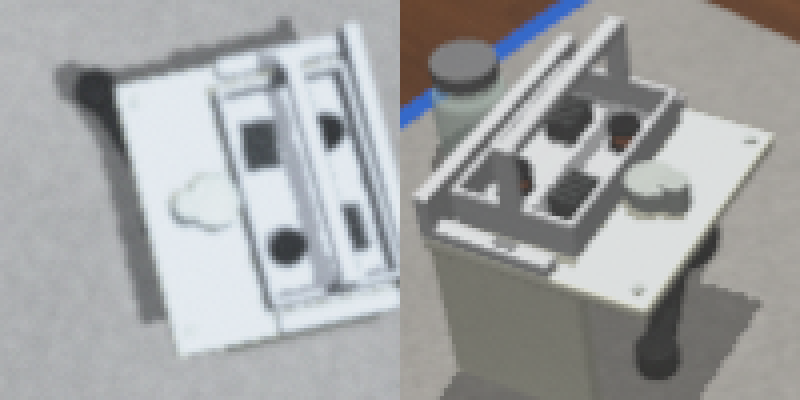

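The tray sits against the fence with the cam touching its side, and the arm has swung to its end at crop pixel (95,88). All four parts are visible in the tray. Now a numeric check.

```bash
python3 - <<'E'
from h import *
T=cam('top');S=cam('scene');f=np.array
th=.233;X=f([np.cos(th),np.sin(th)]);Y=f([-np.sin(th),np.cos(th)]);K=f([.5880,-.141])
g=lambda a:(f(a)/4+[335,140]-.4)[None]
e=onz(T,g([95,88]),.11)[0][:2]-K;print('top lever',np.hypot(*e),np.degrees(np.arctan2(e@Y,e@X)))
e=onz(S,(f([257,358])/4+[205,120]-.4)[None],.10)[0][:2]-K;print('scene lever',np.hypot(*e),np.degrees(np.arctan2(e@Y,e@X)))
A=onz(T,g([212,90]),.158)[0][:2];B=onz(T,g([273,308]),.158)[0][:2];d=A-B
print('tray side yaw',np.arctan2(d[1],d[0]),'y rel knob',(A-K)@Y,(B-K)@Y,'(home -0.0375)')
E
```

```text
top lever 0.10779256430215335 21.423674036498795
scene lever 0.11049601033827695 21.685333843848046
tray side yaw 0.2625460587858096 y rel knob -0.030999325018038593 -0.03546380573151447 (home -0.0375)
```

```bash
python3 -c "
from workcell import bot
print(bot.job_done(), bot.observe()['force'])"
```

```text
the job is handed in; nothing more can be done
the job is handed in; nothing more can be done
```

I lifted the tray by its handle, carried it level onto the stage, released it about 5–8 mm off the fence, and swung the knob arm clockwise to its stop. Then I moved the robot clear and handed the job in at about 16.5 s; no verdict is reported.

- **Knob:** the push force jumped from 4 to 16 N at the stop. Both cameras then put the arm at about 21.5° (closed stop 20°), a knob angle of roughly 1.72 rad.
- **Tray:** the last picture shows it flat against the fence with the cam on its side and all four parts inside.
- **Disagreement:** measured coarsely from the top camera, the tray's side was 2–6 mm to +y of its home line and turned about 0.03 rad. The limits are 6 mm and 0.08 rad. One pixel is about 3 mm there, and the closed cam allows only 1.5 mm of play, so I took it as home without a closer look.
- **Bystanders:** I didn't touch the jar, the screwdriver or the steel block. I did not re-measure their positions at the end.

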